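# Close the desk tins and drive the sit-stand desk

### The arm

A 6-joint arm with a two-finger parallel gripper is mounted at the origin on the work surface. World frame = base frame: x ahead of the robot, y to its left, z up, the work surface at z = 0. Lengths are in m, angles in rad, forces in N, time in s.
With the tool pointing down it reaches from about 0.375 to 0.925 m from the base axis. Payload 5.7 kg.
Tool frame: the origin (TCP) lies at the very end of the fingers, on their centre line; the grasp point (between the pads) lies ctrl.grip_depth behind it (ctrl.grip_depth is the distance from the TCP to the grasp point, in m); z points along the fingers, y is the direction in which the jaws open and shut (so a half turn about z gives the same grasp; the last joint's range is limited). The gripper opens to 88 mm and grips with 3 to 60 N. Pads are 20 mm wide; open, the fingers measure 115 mm over their backs; the gripper's body (75 mm by 178 mm) begins 61 mm behind the grasp point.
Start: joints at [1.224, 0.359, 1.51, -0, 1.272, -0.115], TCP at [0.138, 0.584, 0.223] pointing down, gripper open.
Joint ranges: [-2.97, 2.97], [-1.01, 2.36], [0.21, 2.38], [-0.96, 4.11], [0.2, 2.71], [-2.98, 2.98]. Speed limits (rad/s): [2.39, 2.39, 3.14, 3.14, 3.14, 3.14].

### API

Orientations are given as a unit quaternion [w, x, y, z].
In Python, from station import ctrl, fingers, cams, spot_in, outline_of gives the robot as it stands. The module is installed in compiled form; this text tells all that it offers. Calls block until the motion is done:
- ctrl.reach(position, orientation): joint-space move of the TCP to a pose.
- ctrl.movel(position, ori=None, v=0.15): straight line of the TCP; ori=None keeps the orientation; v is the mean speed in m/s.
- ctrl.movej(angles): joint-space move.
- fingers.command_gripper(opening, strength=None): finger opening in m; strength is the grip in N (None keeps the last); returns when the fingers have stopped.
- ctrl.pause(seconds).
- ctrl.inverse_kinematics(position, orientation): joint angles nearest the present ones, or None.
- cams.read_camera(name): name is "scene" or "top"; returns the picture (384x512x3 uint8, red, green, blue); there is no depth.
- cams.calibration(name): a dict with "vertical_fov" (degrees; the focal length in pixels is half the picture's height over the tangent of half this angle, whatever the lens; pixels are square), "cx", "cy" (the principal point, pixels), "R" (3x3) and "t" (3): a world point X has camera coordinates R X + t. Camera axes: x right, y down, z forward; pixel columns grow to the right and rows downward; lengths in m; the calibration is good to about 2 mm. A picture is of the moment at which its call begins. calibration takes no time and is no camera call.
A pose or a line that the arm cannot do raises ctrl.Unreachable and nothing moves.
- ctrl.finish_job(): hands the job in, once; it reports no verdict.
Trained networks look in the newest picture that a camera, given by its name, has taken for a name from the list of things; names that differ only in an ending like _2 or _b are one class to them, and where a whole thing is asked for, a point or a joint stands for the part that bears it (a point fixed in the world has none). Each returns a list of dicts, best first, with "p" (0 to 1); they miss things now and then, are a little off and sometimes report something else, mostly with a low value. They report only what shows in the picture. A call takes as long as a camera call. They do not tell look-alikes from the thing itself.
- spot_in(camera, label): "centre" ([x, y, z] in m, in the coordinates of the camera as it stood for that picture, good to about 4 mm: the middle of the surface that is visible of it).
- outline_of(camera, label): "mask" (384x512 bool, what is visible of it).
Readings, each from a call of its own:
- ctrl.current_clock(): time.
- ctrl.current_q(): joint angles.
- ctrl.current_qvel(): joint speeds.
- ctrl.current_tau(): joint torques, N m.
- ctrl.current_position(): TCP position.
- ctrl.current_tcp_rot(): TCP orientation.
- ctrl.current_wrist_force(): force on the tool from outside, world axes, zero at the start.
- ctrl.current_moment(): the same for the moment, N m.
- ctrl.current_width(): finger opening in m.
Only numpy, scipy, OpenCV 4.12 (cv2) and the standard library are available. Lean on these libraries where they do the work, as an engineer would, in place of code of your own. Each camera call takes 0.05 s, during which the arm holds its last target.

### The job

Get this motorised desk ready to move: push the red stop button in until it latches, and only then put every lid that lies on the desk onto the tin of its own colour, fully down, with the tins standing upright. When all those lids are on, turn the red button clockwise so that it springs back out, and then press the aluminium drive pedal fully down and hold it there for two seconds before letting it come up again. Never press the pedal while the stop is pushed in, and leave the other things on the desk where they are.

Things in the scene. Friction and masses are not known exactly. Their poses are not given: they have to be found in the camera images.
- tin_blue: blue round open tin standing on the desk, 60 mm across outside, 54 mm across inside, 50 mm tall, 0.25 kg; origin at the centre of its underside, z up
- lid_blue: blue lid for the blue tin, right way up, 50 g (None from the start: absent, its tin stays open). From below: plug 47 mm across, 8 deep; flange 64 across, 5 thick; round wooden knob 22 across, 26 tall (39 mm in all). Origin at the centre of the plug's underside, z up through the knob. Fitted, the plug is in the tin, the flange on the rim, the origin 42 mm above the tin's
- tin_green: green round open tin standing on the desk, 60 mm across outside, 54 mm across inside, 50 mm tall, 0.25 kg; origin at the centre of its underside, z up
- lid_green: green lid for the green tin, right way up, 50 g (None from the start: absent, its tin stays open). From below: plug 47 mm across, 8 deep; flange 64 across, 5 thick; round wooden knob 22 across, 26 tall (39 mm in all). Origin at the centre of the plug's underside, z up through the knob. Fitted, the plug is in the tin, the flange on the rim, the origin 42 mm above the tin's
- tin_orange: orange round open tin standing on the desk, 60 mm across outside, 54 mm across inside, 50 mm tall, 0.25 kg; origin at the centre of its underside, z up
- lid_orange: orange lid for the orange tin, right way up, 50 g (None from the start: absent, its tin stays open). From below: plug 47 mm across, 8 deep; flange 64 across, 5 thick; round wooden knob 22 across, 26 tall (39 mm in all). Origin at the centre of the plug's underside, z up through the knob. Fitted, the plug is in the tin, the flange on the rim, the origin 42 mm above the tin's
- tin_white: white round open tin standing on the desk, 60 mm across outside, 54 mm across inside, 50 mm tall, 0.25 kg; origin at the centre of its underside, z up
- lid_white: white lid for the white tin, right way up, 50 g (None from the start: absent, its tin stays open). From below: plug 47 mm across, 8 deep; flange 64 across, 5 thick; round wooden knob 22 across, 26 tall (39 mm in all). Origin at the centre of the plug's underside, z up through the knob. Fitted, the plug is in the tin, the flange on the rim, the origin 42 mm above the tin's
- tin_pink: pink round open tin standing on the desk, 60 mm across outside, 54 mm across inside, 50 mm tall, 0.25 kg; origin at the centre of its underside, z up
- lid_pink: pink lid for the pink tin, right way up, 50 g (None from the start: absent, its tin stays open). From below: plug 47 mm across, 8 deep; flange 64 across, 5 thick; round wooden knob 22 across, 26 tall (39 mm in all). Origin at the centre of the plug's underside, z up through the knob. Fitted, the plug is in the tin, the flange on the rim, the origin 42 mm above the tin's
- stop_base: yellow box of the desk motor's stop button, fixed to the desk, 76 x 76 x 40 mm tall; origin at the centre of its underside, z up
- stop_top (a point): centre of the top of the red mushroom cap on the yellow box; cap 40 mm across, its straight side is 18 mm tall and ends 1 mm below this point (top 78 mm above the desk when out, 70 mm when fully pushed in); z up
- stop_press (a joint): how far the red cap is pushed in, m: 0 out, 0.008 bottomed. A spring resists with 2 to 3 N and a latch with up to about 7 N half way (press with 10 to 12 N); past 0.0055 it has snapped in, and let go it stays latched at about 0.0065; less, and it springs back
- stop_twist (a joint): turn of the red cap, rad: 0 at rest, up to 1.1, growing clockwise seen from above; a weak spring turns it back. Turning a latched cap to about 0.9 lifts it off its latch, and it springs out when it is let go
- pedal_base: grey base of the desk's drive pedal, fixed to the desk, 120 (x) x 80 (y) mm; origin at the centre of its underside; its x axis points from the pedal's free end to its hinge, which lies 42 mm along +x and 24 mm up
- pedal_pad (a point): middle of the ribbed area on the upper face of the aluminium pedal plate (95 x 66 x 8 mm), 75 mm from its hinge and 20 mm from its free end; about 50 mm above the desk when up, 28 mm when fully down
- pedal (a joint): pedal angle, rad: 0 up (sloping, free end high), 0.30 down at its stop (plate level); a spring returns it, about 6.5 N at the pad holds it fully down
- eraser: white eraser, 45 x 20 x 14 mm; origin at the centre of its underside; to be left alone
- tape: roll of clear tape lying flat, 48 mm across, 18 mm tall; origin at the centre of its underside; to be left alone
- notebook: black notebook, 148 x 105 x 14 mm; origin at the centre of its underside; to be left alone
- mouse: light grey computer mouse, 100 x 56 x 32 mm; origin at the centre of its underside; to be left alone
- mug: white mug, 80 mm across, 95 mm tall; origin at the centre of its underside; to be left alone
- phone: dark phone lying flat, 150 x 72 x 9 mm; origin at the centre of its underside; to be left alone
There are look-alikes about, which are no part of the job. What is shaped like the lid_orange but yellow is not meant.

How it is judged:
By the outcome, as a careful person would: the job done as asked, in the order asked, and still so for the second after the job is handed in, with the robot touching nothing.
Of lid_blue, lid_green, lid_orange, lid_white, lid_pink only 4 to 5 are there at a start; the rules pass over those that are not, and their reading is None.
At some moment in a run one of tin_blue, tin_green, tin_orange, tin_white, tin_pink, lid_blue, lid_green, lid_orange, lid_white, lid_pink may be knocked a few centimetres aside while the robot is not near it.
Once in a run the grip may slacken for a moment while it holds something.
It also fails if it takes over 200 s, if anything falls off the work surface, if the arm or the gripper's body presses on something with over 40 N, if the wrist force passes 120 N, or if a joint passes its speed limit or range.

## Working session

There is one attempt and no reset: what is moved stays moved. The work goes in short steps, each a Python script; the robot and the scene stay as the last script left them, time stands still between calls to the robot, and variables do not carry over. Pictures are saved under pics/ and viewed, and the job is handed in when it is done.

```bash
ls; mkdir -p pics; python3 - <<'E'
from station import ctrl,fingers,cams
import cv2
for n in("scene","top"):
    im=cams.read_camera(n); cv2.imwrite(f"pics/{n}0.png",cv2.resize(im[:,:,::-1],(800,600),interpolation=cv2.INTER_CUBIC))
    print(n,cams.calibration(n))
print(ctrl.current_clock(),ctrl.grip_depth,ctrl.current_tcp_rot(),ctrl.current_width(),ctrl.current_wrist_force())
E
```

```text
pics
scene {'vertical_fov': 49.04575708179112, 'cx': 257.5959214992496, 'cy': 196.5255634922335, 'R': array([[-0.86074973,  0.50902167,  0.00261699],
       [ 0.40191002,  0.68276218, -0.6101673 ],
       [-0.31237516, -0.52414955, -0.79226827]]), 't': array([ 0.46037287, -0.16676477,  1.40135295])}
top {'vertical_fov': 47.19570732665832, 'cx': 252.10193861729206, 'cy': 192.00663673027182, 'R': array([[ 0.00266788, -0.99991243,  0.01296192],
       [-0.99000079, -0.00446911, -0.14099099],
       [ 0.14103657, -0.01245617, -0.98992602]]), 't': array([-0.00583989,  0.51698515,  1.40801964])}
0.1 0.0187 [-1.83056087e-04  1.15621627e-01  9.93292995e-01 -7.94954611e-04] 0.0879116252138574 [-0.17653189  0.24646233  0.43754213]
```

View pics/top0.png

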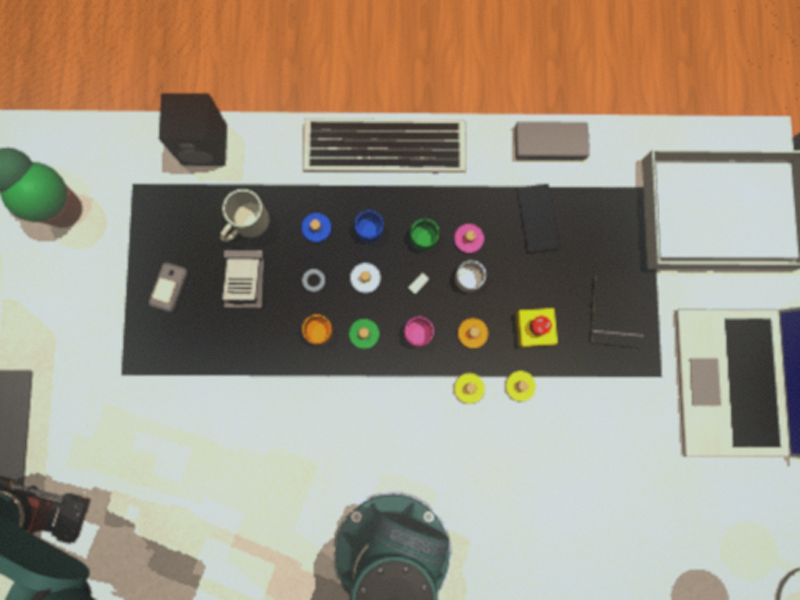

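View pics/scene0.png

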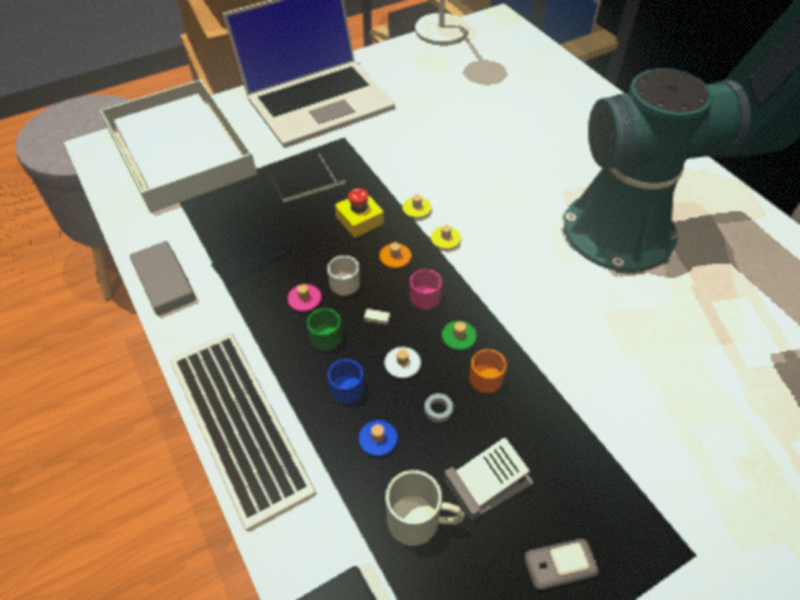

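The top picture (800x600 px) shows five lids: blue (316,227), white (365,278), green (364,334), orange (472,333) and pink (469,238). It also shows two yellow look-alike lids at (469,388) and (520,386). The tins are blue (368,226), green (424,234), pink (419,332), orange (317,330) and white (471,276). The stop is at (540,325) and the pedal with ribs at (243,280).

Possible confusions:
- **Orange lid:** the true one is (472,333), against the yellows at (469,388) and (520,386).
- **White lid:** it is (365,278), against the tape ring at (314,280).

Next is the measurement.

```bash
cat > h.py <<'E'
from station import ctrl,fingers,cams,spot_in,outline_of
import numpy as np,cv2
from scipy.optimize import least_squares
CAL={n:cams.calibration(n) for n in("scene","top")}
F={n:192/np.tan(np.radians(CAL[n]["vertical_fov"])/2) for n in CAL}
def proj(n,P):
    c=CAL[n]; X=np.atleast_2d(P)@c["R"].T+c["t"]
    return X[:,:2]/X[:,2:]*F[n]+[c["cx"],c["cy"]]
def ray(n,uv,z):
    c=CAL[n]; d=c["R"].T@np.array([(uv[0]-c["cx"])/F[n],(uv[1]-c["cy"])/F[n],1]); o=-c["R"].T@c["t"]
    return o+d*(z-o[2])/d[2]
def world(n,C): c=CAL[n]; return c["R"].T@(np.array(C)-c["t"])
A=np.linspace(0,2*np.pi,48,endpoint=False)
def circ(r,z): return np.c_[r*np.cos(A),r*np.sin(A),0*A+z]
TIN=[np.r_[circ(.03,0),circ(.03,.05)]]
LID=[np.r_[circ(.032,.008),circ(.032,.013)],np.r_[circ(.011,.013),circ(.011,.039)]]
LIDF=[LID[0]]
CAP=[np.r_[circ(.02,.059),circ(.02,.077)]]
def sil(n,parts,off):
    m=np.zeros((384*4,512*4),np.uint8)
    for p in parts:
        h=cv2.convexHull(((proj(n,p+off)+.5)*4).astype(np.float32)).round().astype(np.int32)
        cv2.fillConvexPoly(m,h,1)
    return m
def cen(n,parts,off):
    M=cv2.moments(sil(n,parts,off),True); 
    return np.array([M["m10"],M["m01"]])/M["m00"]/4-.5+.125, M["m00"]/16
def mcen(m):
    M=cv2.moments(m.astype(np.uint8),True); return np.array([M["m10"],M["m01"]])/M["m00"],M["m00"]
def pics(tag=None):
    r={}
    for n in CAL:
        r[n]=cams.read_camera(n)
        if tag: cv2.imwrite(f"pics/{n}_{tag}.png",cv2.resize(r[n][:,:,::-1],(800,600),interpolation=cv2.INTER_CUBIC))
    return r
def locate(label,parts,z=0.,near=None,cams_=("top","scene")):
    """needs fresh pictures; list of detections per camera -> xy each"""
    out={}
    for n in cams_:
        L=[]
        for d in outline_of(n,label)[:4]:
            m=d["mask"]
            if m.sum()<30: continue
            c,a=mcen(m); p=ray(n,c,z+.02)
            for _ in range(4):
                cc,aa=cen(n,parts,np.array([p[0],p[1],z])); p=p+ray(n,c,z+.02)-ray(n,cc,z+.02)
            L.append((round(d["p"],2),p[:2].round(4).tolist(),round(a/aa,2)))
        out[n]=L
    return out
E
python3 - <<'E'
from h import *
pics()
for c in "blue green orange white pink".split():
    for k,P in(("tin",TIN),("lid",LID)): print(k,c,locate(f"{k}_{c}",P))
print("stop",locate("stop_top",CAP))
for l in "pedal_base pedal_pad stop_base eraser tape notebook mouse mug phone stop_top".split():
    for n in CAL: print(l,n,[(round(d["p"],2),world(n,d["centre"]).round(3)) for d in spot_in(n,l)[:2]])
print(ctrl.current_clock())
E
```

```text
tin blue {'top': [(0.65, [0.6786, 0.0495], 0.93)], 'scene': [(0.61, [0.6815, 0.053], 0.99)]}
lid blue {'top': [(0.68, [0.548, 0.4789], 1.56), (0.56, [0.6797, 0.1647], 0.92)], 'scene': [(0.61, [0.683, 0.1672], 0.86), (0.21, [0.6598, -0.0768], 1.42)]}
tin green {'top': [(0.53, [0.6596, -0.0688], 0.95), (0.35, [0.5431, 0.4749], 1.35)], 'scene': [(0.7, [0.6632, -0.1544], 0.47), (0.64, [0.6632, -0.0662], 0.87), (0.45, [0.4468, -0.3456], 0.24)]}
lid green {'top': [(0.82, [0.4473, 0.0596], 0.97)], 'scene': [(0.64, [0.4521, 0.0617], 0.86), (0.64, [0.5669, 0.3201], 3.16), (0.53, [0.5625, -0.0538], 0.35)]}
tin orange {'top': [(0.56, [0.4539, 0.1554], 0.9)], 'scene': [(0.68, [0.4586, 0.1597], 0.98)]}
lid orange {'top': [(0.75, [0.3334, -0.1626], 0.95), (0.71, [0.3399, -0.2707], 0.85), (0.61, [0.4509, -0.1739], 0.96), (0.57, [0.5636, 0.3178], 3.02)], 'scene': [(0.71, [0.3356, -0.1626], 0.8), (0.49, [0.4537, -0.1696], 0.84), (0.49, [0.3429, -0.2689], 0.92), (0.22, [0.5496, 0.4813], 1.6)]}
tin white {'top': [(0.76, [0.572, -0.1663], 1.0), (0.7, [0.4982, -0.4804], 4.05), (0.56, [0.7043, 0.3167], 2.
[... 1346 characters left out ...]
))]
tape top [(0.65, array([0.561, 0.164, 0.017]))]
notebook scene [(0.89, array([ 0.509, -0.477,  0.014]))]
notebook top [(0.61, array([ 0.499, -0.488,  0.01 ])), (0.16, array([ 0.46 , -0.3  ,  0.038]))]
mouse scene [(0.6, array([0.558, 0.486, 0.02 ])), (0.59, array([ 0.452, -0.054,  0.026]))]
mouse top [(0.73, array([0.546, 0.477, 0.02 ])), (0.6, array([0.683, 0.05 , 0.006]))]
mug scene [(0.94, array([0.694, 0.311, 0.047])), (0.54, array([0.456, 0.064, 0.012]))]
mug top []
phone scene [(0.85, array([ 0.713, -0.315,  0.008]))]
phone top [(0.64, array([ 0.702, -0.32 ,  0.009]))]
stop_top scene [(0.69, array([ 0.713, -0.315,  0.006]))]
stop_top top [(0.3, array([ 0.5  , -0.486,  0.01 ]))]
2.3
```

```bash
cat >> h.py <<'E'
from scipy.spatial.transform import Rotation as Rn
def Q(psi):
    x=(Rn.from_euler("z",psi)*Rn.from_matrix(np.diag([-1,1,-1.]))).as_quat(); return [x[3],x[0],x[1],x[2]]
def iksel(p,psi0):
    """pick half-turn variant nearest in joint6 to middle"""
    best=None
    for k in(-1,0,1):
        q=ctrl.inverse_kinematics(p,Q(psi0+k*np.pi))
        if q is not None and (best is None or abs(q[5])<abs(best[1][5])): best=(psi0+k*np.pi,q)
    return best
def wf(): return np.array(ctrl.current_wrist_force()).round(2)
E
python3 - <<'E'
from h import *
pics()
def show(p,psi): 
    b=iksel(p,psi); print(p,None if b is None else (round(b[0],2),np.round(b[1],2)))
for p in ([.4635,-.3045,.05],[.681,.166,.015],[.452,-.172,.015],[.45,.06,.015],[.45,.06,.2],[.555,.317,.028],[.456,.158,.2]):
    for psi in(0,np.pi/2): show(p,psi)
top=cams.read_camera("top"); c=top[190:250,290:390]; d=top[150:220,120:190]; 
cv2.imwrite("pics/cropA.png",np.hstack([cv2.resize(x[:,:,::-1],(400,300)) for x in(top[185:265,270:377],d)]))
E
```

```text
[0.4635, -0.3045, 0.05] (-3.14, array([-0.71,  0.51,  1.78, -0.  ,  0.85,  0.86]))
[0.4635, -0.3045, 0.05] (4.71, array([-0.71,  0.51,  1.78, -0.  ,  0.85, -0.71]))
[0.681, 0.166, 0.015] (0.0, array([ 0.14,  0.71,  1.45, -0.  ,  0.98, -1.43]))
[0.681, 0.166, 0.015] (-1.57, array([ 0.14,  0.71,  1.45, -0.  ,  0.98,  0.14]))
[0.452, -0.172, 0.015] (-3.14, array([-0.51,  0.5 ,  1.96, -0.  ,  0.68,  1.06]))
[0.452, -0.172, 0.015] (-1.57, array([-0.51,  0.5 ,  1.96, -0.  ,  0.68, -0.51]))
[0.45, 0.06, 0.015] (-3.14, array([-0.02,  0.47,  2.03, -0.  ,  0.64,  1.55]))
[0.45, 0.06, 0.015] (4.71, array([-0.02,  0.47,  2.03, -0.  ,  0.64, -0.02]))
[0.45, 0.06, 0.2] (-3.14, array([-0.02,  0.17,  1.84, -0.  ,  1.13,  1.55]))
[0.45, 0.06, 0.2] (4.71, array([-0.02,  0.17,  1.84, -0.  ,  1.13, -0.02]))
[0.555, 0.317, 0.028] (0.0, array([ 0.41,  0.63,  1.59, -0.  ,  0.92, -1.16]))
[0.555, 0.317, 0.028] (-1.57, array([ 0.41,  0.63,  1.59, -0.  ,  0.92,  0.41]))
[0.456, 0.158, 0.2] (0.0, array([ 0.19,  0.21,  1.79, -0.  ,  1.14, -1.38]))
[0.456, 0.158, 0.2] (-1.57, array([ 0.19,  0.21,  1.79, -0.  ,  1.14,  0.19]))
```

View pics/cropA.png

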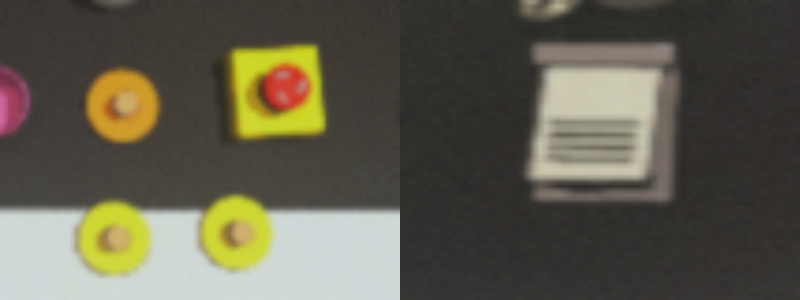

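The crop shows the orange lid at left centre, clearly different from the two yellow ones below it. The red cap sits on the yellow box. The pedal's ribs and free end face the robot, so its hinge is at +x. I'll press the stop now.

```bash
python3 - <<'E'
from h import *
x,y=.4635,-.3045
fingers.command_gripper(0.0,10)
b=iksel([x,y,.15],-np.pi/2)
ctrl.reach([x,y,.15],Q(b[0])); print(ctrl.current_position(),wf(),ctrl.current_width(),ctrl.current_clock())
ctrl.movel([x,y,.082],v=.1); f0=wf(); print(f0)
z=.079
while z>.0675:
    ctrl.movel([x,y,z],v=.01); f=wf(); p=ctrl.current_position(); print(round(z,4),round(p[2],4),f-f0)
    if f[2]-f0[2]>13: break
    z-=.001
ctrl.movel([x,y,.15],v=.1); print(wf(),ctrl.current_clock())
E
```

```text
[ 0.46388751 -0.30392597  0.15006077] [ 0.16  0.25 -0.43] 0.00011299909476086969 7.1083
[-0.37 -0.02  0.66]
0.079 0.0791 [ 0.09  0.2  -1.44]
0.078 0.0781 [ 0.5  -0.07  0.63]
0.077 0.0771 [0.99 0.56 1.93]
0.076 0.0761 [1.42 0.04 0.5 ]
0.075 0.075 [ 1.35 -0.08  0.82]
0.074 0.0735 [-0.39  0.5  -0.3 ]
0.073 0.0727 [-0.49 -0.65 -0.07]
0.072 0.0719 [ 0.25  0.4  -1.18]
0.071 0.071 [-0.25 -0.18  0.39]
0.07 0.0704 [-0.77  0.59  4.14]
0.069 0.0702 [-2.62  1.91 13.03]
[0.48 0.19 1.03] 11.85
```

```bash
python3 - <<'E'
from h import *
ctrl.reach([.45,-.2,.3],Q(-np.pi/2))
r=pics("s1")
cv2.imwrite("pics/stopcrop.png",np.hstack([cv2.resize(r["top"][185:245,320:380,::-1],(400,400)),cv2.resize(r["scene"][110:160,205:255,::-1],(400,400))]))
red={}
for n in CAL:
    hsv=cv2.cvtColor(r[n],cv2.COLOR_RGB2HSV); m=((hsv[...,0]<6)|(hsv[...,0]>172))&(hsv[...,1]>160)&(hsv[...,2]>90)
    k,l,s,c=cv2.connectedComponentsWithStats(m.astype(np.uint8)); print(n,[(s[i,4],c[i].round(1)) for i in range(1,k) if s[i,4]>30])
    q=proj(n,[.4635,-.3045,0])
    for z in(0,-.0065): print(cen(n,CAP,np.array([.4635,-.3045,z])))
E
```

```text
scene [(np.int32(72), array([228.6, 126.9]))]
(array([228.87094046, 125.63063825]), 138.5625)
(array([228.96677215, 127.10702984]), 138.25)
top []
(array([346.01728085, 207.65694505]), 143.3125)
(array([345.57383363, 207.89007482]), 142.0)
```

View pics/stopcrop.png

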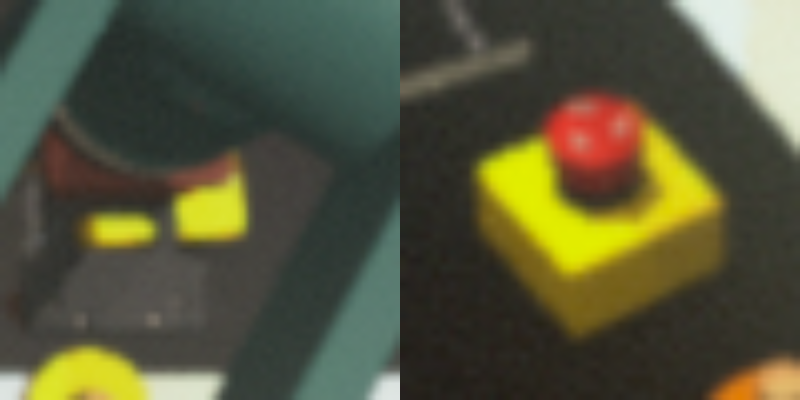

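View pics/scene_s1.png

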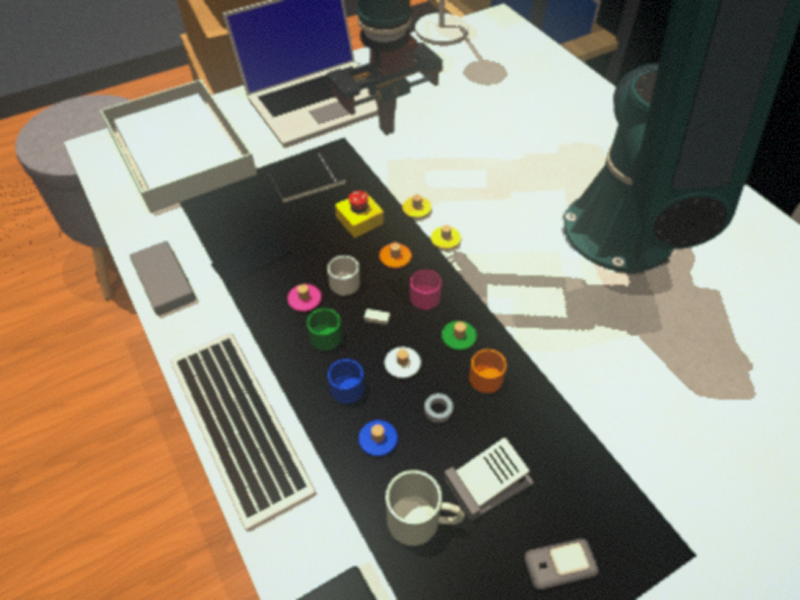

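```bash
python3 - <<'E'
import cv2,numpy as np
ims=[cv2.imread(f"pics/scene{k}.png") for k in("0","_s1")]
for im in ims:
    hsv=cv2.cvtColor(im,cv2.COLOR_BGR2HSV); m=((hsv[...,0]<6)|(hsv[...,0]>172))&(hsv[...,1]>160)&(hsv[...,2]>90)
    m[:, :330]=0;m[:,390:]=0;m[:180]=0;m[240:]=0
    y,x=np.nonzero(m); print(x.mean()*.64,y.mean()*.64,y.min()*.64,y.max()*.64,len(x))
cv2.imwrite("pics/cmp.png",np.hstack([cv2.resize(i[180:240,330:390],(400,400)) for i in ims]))
E
```

```text
228.7311827956989 125.25419354838711 120.32000000000001 129.92000000000002 186
228.72137142857144 127.09668571428573 122.24000000000001 131.84 175
```

View pics/cmp.png

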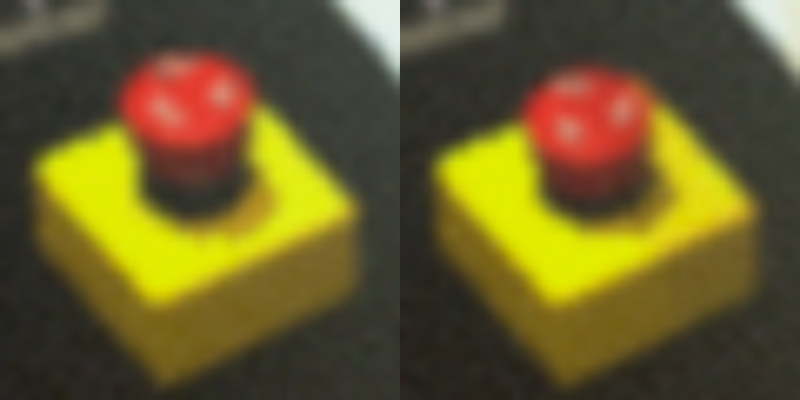

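The cap's image dropped about 1.8 px against the first picture, and 6.5 mm corresponds to about 1.5 px. The fingertip also bottomed at 70.2 mm, so the stop is latched. Next come the lids, starting with orange.

```bash
cat >> h.py <<'E'
EXP=dict(tin_blue=(.680,.051),tin_green=(.661,-.0675),tin_orange=(.456,.158),tin_white=(.572,-.1645),tin_pink=(.4525,-.0545),
 lid_blue=(.681,.166),lid_green=(.450,.0607),lid_white=(.570,.0585),lid_pink=(.659,-.166),lid_orange=(.452,-.172))
PSI=-np.pi/2
def neutral(): ctrl.movej([1.224,0.2,1.51,0,1.43,-0.115])
def find(label,z=0.,near=None,R=.08):
    near=np.array(EXP[label] if near is None else near)
    P=TIN if label[:3]=="tin" else LID
    for t in range(3):
        d=locate(label,P,z)
        best=None
        for a in d["top"]:
            for b in d["scene"]:
                A_,B_=np.array(a[1]),np.array(b[1]); m=(A_+B_)/2
                s=np.linalg.norm(A_-B_)
                if s<.012 and np.linalg.norm(m-near)<R and .6<a[2]<1.35 and .6<b[2]<1.35:
                    if best is None or a[0]+b[0]>best[0]: best=(a[0]+b[0],m,s)
        if best: return best[1],best[2]
        print("retry",label,d); pics()
    return None
def pick(p,zb=0.):
    b=PSI
    fingers.command_gripper(.05,25)
    ctrl.reach([p[0],p[1],zb+.12],Q(b))
    ctrl.movel([p[0],p[1],zb+.0175],v=.12)
    fingers.command_gripper(.0,25); w1=ctrl.current_width()
    ctrl.movel([p[0],p[1],zb+.16],v=.15); w2=ctrl.current_width()
    print("grip widths",w1,w2,wf()); return w2>.015
def place(p):
    ctrl.reach([p[0],p[1],.16],Q(PSI)); print("w",ctrl.current_width())
    ctrl.movel([p[0],p[1],.075],v=.12); f0=wf()
    for z in(.068,.064,.062,.060,.059):
        ctrl.movel([p[0],p[1],z],v=.03); f=wf()-f0; print(z,f,end=" ")
        if f[2]>12: print("contact"); break
    print("w",ctrl.current_width())
def release():
    p=ctrl.current_position()
    fingers.command_gripper(.05); ctrl.movel([p[0],p[1],.14],v=.15)
def do(c):
    neutral(); pics()
    l=find("lid_"+c); t=find("tin_"+c); print(c,l,t,ctrl.current_clock())
    if l is None or t is None: return
    if pick(l[0]): place(t[0]); return True
def check(c,tag):
    neutral(); r=pics(tag)
    t=find("tin_"+c); l=find("lid_"+c,z=.042,near=t[0] if t else EXP["tin_"+c]); print("check",c,"tin",t,"lid",l,ctrl.current_clock(),ctrl.current_width())
E
python3 - <<'E'
from h import *
if do("orange"): release(); check("orange","o1")
E
```

```text
orange (array([ 0.45185, -0.1722 ]), np.float64(0.0032572994949805114)) (array([0.4556, 0.1581]), np.float64(0.0032557641192199256)) 15.825
grip widths 0.021100849817711653 0.021549194271918672 [-0.82  0.22 -0.95]
w 0.021152060857429544
0.068 [ 0.1   0.41 -0.39] 0.064 [-0.67 -0.34 -0.24] 0.062 [ 0.06 -0.55  0.13] 0.06 [-0.35  0.31 -0.7 ] 0.059 [-1.96 -1.53  9.47] w 0.02097669756344852
retry tin_orange {'top': [(0.34, [0.5604, 0.3209], 1.53)], 'scene': [(0.65, [0.4759, 0.178], 0.31)]}
retry tin_orange {'top': [], 'scene': [(0.6, [0.4772, 0.1754], 0.32)]}
retry tin_orange {'top': [(0.23, [0.6527, -0.1651], 0.72)], 'scene': [(0.67, [0.4779, 0.1758], 0.27)]}
check orange tin None lid (array([0.4563 , 0.15965]), np.float64(0.0020223748416156695)) 29.775 0.05024416600991193
```

View pics/scene_o1.png

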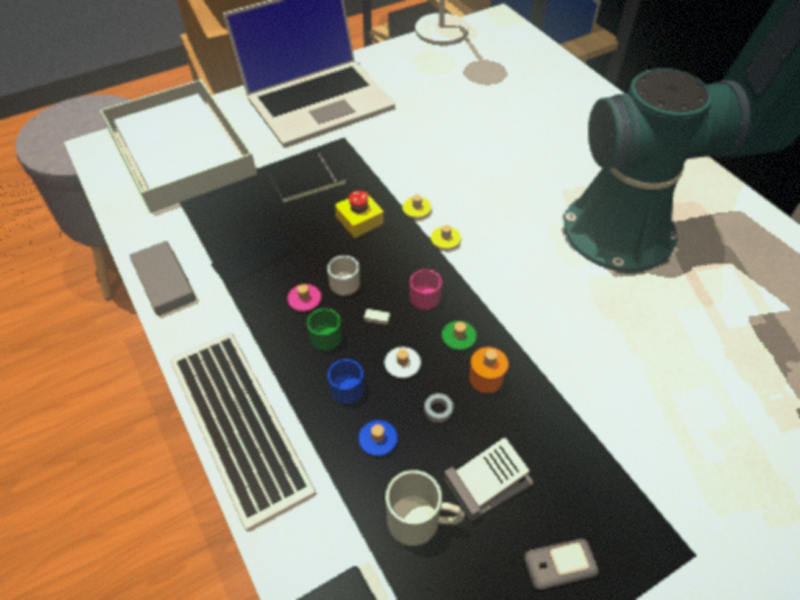

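The orange lid sits flat on its tin at (489,365), with everything else unchanged. Next are white and green.

```bash
cat >> h.py <<'E'
def check(c,tag):
    neutral(); r=pics(tag)
    l=find("lid_"+c,z=.042,near=EXP["tin_"+c]); print("check",c,"lid",l,"tin was",EXP["tin_"+c],ctrl.current_clock())
    return l is not None
E
python3 - <<'E'
from h import *
for c in("white","green"):
    if not do(c): break
    release()
    if not check(c,"2"+c): break
E
```

```text
white (array([0.571  , 0.05855]), np.float64(0.004940647730814253)) (array([ 0.5715 , -0.16545]), np.float64(0.004609772228646421)) 30.325
grip widths 0.021604626314155884 0.021599257355348386 [ 0.31  0.54 -0.25]
w 0.021198683083437368
0.068 [-0.78  0.62  0.97] 0.064 [0.88 0.74 1.05] 0.062 [-0.46  1.33 -0.41] 0.06 [0.93 0.89 0.25] 0.059 [-2.5   1.25  6.92] w 0.02163027156523835
check white lid (array([ 0.5714 , -0.16515]), np.float64(0.003623534186398674)) tin was (0.572, -0.1645) 43.2833
retry tin_green {'top': [], 'scene': [(0.65, [0.6632, -0.0671], 1.01)]}
green (array([0.44965, 0.0605 ]), np.float64(0.002061552812808808)) (array([ 0.66265, -0.0676 ]), np.float64(0.004964876634922601)) 44.0333
grip widths 0.021431684761950016 0.02147367329229665 [-0.11  0.15 -0.05]
w 0.02120761141570944
0.068 [ 0.78 -0.6   0.89] 0.064 [ 0.15  0.1  -0.63] 0.062 [0.41 0.67 1.27] 0.06 [ 0.24 -1.24  1.33] 0.059 [-2.23 -1.46  6.67] w 0.021556374616439073
check green lid (array([ 0.66245, -0.0686 ]), np.float64(0.0032449961479175332)) tin was (0.661, -0.0675) 56.75
```

```bash
ls -t pics | head -3
```

```text
top_2green.png
scene_2green.png
top_2white.png
```

View pics/scene_2green.png

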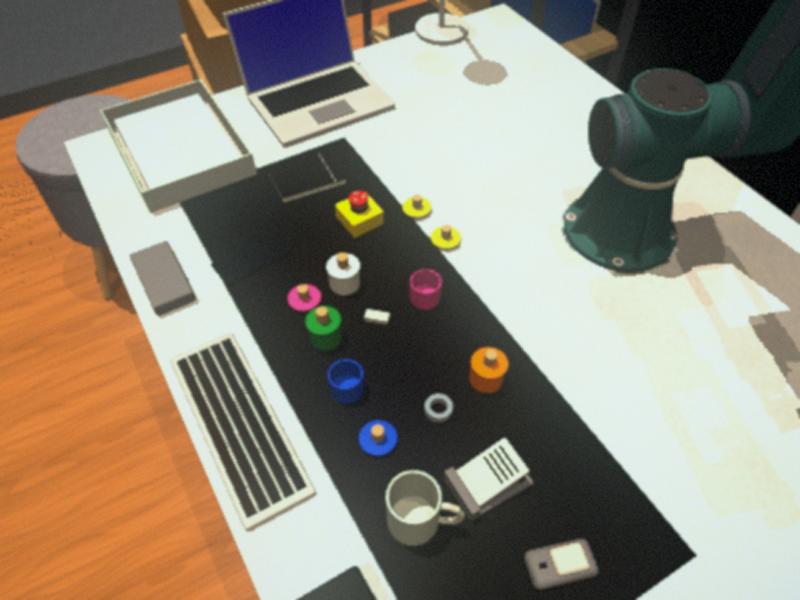

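```bash
python3 - <<'E'
from h import *
for c in("pink","blue"):
    if not do(c): break
    release()
    if not check(c,"2"+c): break
E
```

```text
pink (array([ 0.6584 , -0.16645]), np.float64(0.0049040799340956355)) (array([ 0.4518, -0.0549]), np.float64(0.006260990336999407)) 57.3
grip widths 0.021739332459376936 0.021502351351282294 [ 0.23  0.21 -0.89]
w 0.02165089273541216
0.068 [ 0.75  0.85 -0.35] 0.064 [-0.46 -0.23  1.17] 0.062 [0.76 0.5  0.43] 0.06 [ 0.8   0.73 -0.12] 0.059 [-2.43  1.89 12.69] contact
w 0.021780043731801712
check pink lid (array([ 0.4521 , -0.05375]), np.float64(0.005269724850502125)) tin was (0.4525, -0.0545) 70.525
blue (array([0.68085, 0.16635]), np.float64(0.00589406481131648)) (array([0.6791 , 0.05065]), np.float64(0.005547071299343508)) 71.075
grip widths 0.02130668272485245 0.02184191585755443 [-0.21  0.96 -0.84]
w 0.021483901033547373
0.068 [-0.12  0.96 -0.54] 0.064 [-1.6   0.55 -1.34] 0.062 [ 0.2  -0.3  -0.34] 0.06 [-0.56  0.17 -0.25] 0.059 [-2.44  0.73  6.23] w 0.021383071209992725
check blue lid (array([0.679 , 0.0503]), np.float64(0.004494441010848932)) tin was (0.68, 0.051) 83.4417
```

```bash
python3 - <<'E'
import cv2,numpy as np
s=cv2.imread("pics/scene_2blue.png");t=cv2.imread("pics/top_2blue.png")
cv2.imwrite("pics/c2.png",np.hstack([cv2.resize(s[150:450,260:560],(400,400)),cv2.resize(t[190:400,290:500],(400,400))]))
E
```

```text
(no output)
```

View pics/c2.png

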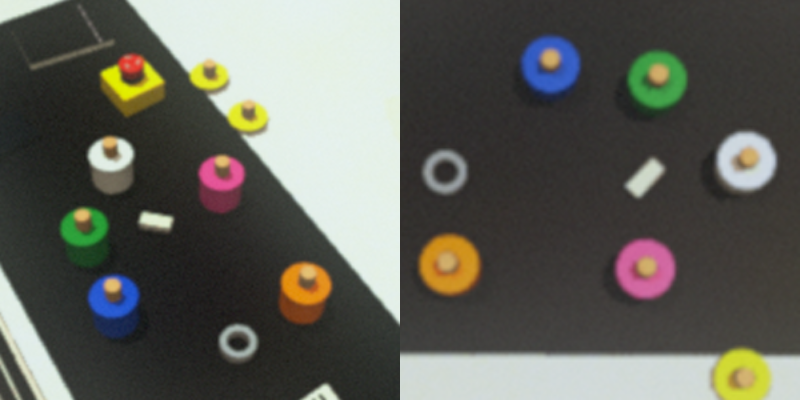

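View pics/top_2blue.png

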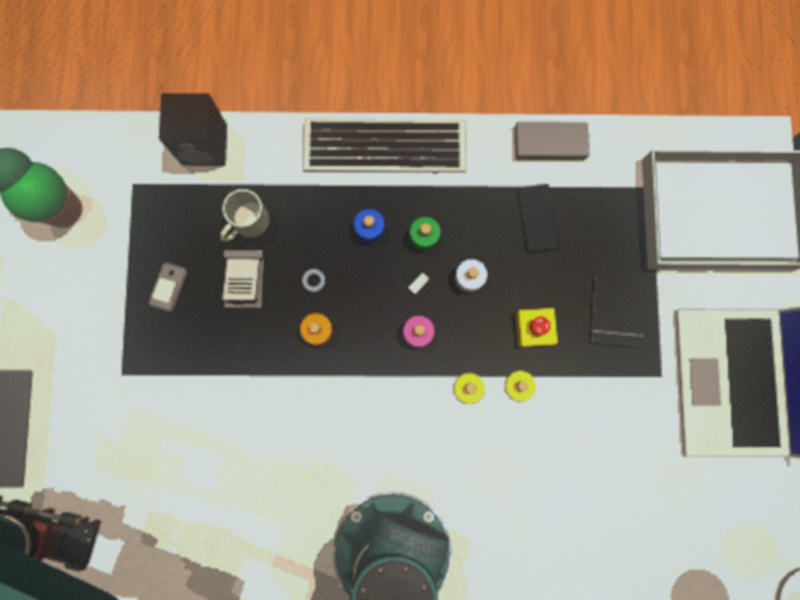

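All five lids are on and level. In the top view they are blue (369,223), green (425,231), white (471,274), pink (419,331) and orange (316,328). I'll twist the button now.

```bash
python3 - <<'E'
from h import *
x,y=.4635,-.3045
fingers.command_gripper(.066,25)
ctrl.reach([x,y,.15],Q(PSI)); ctrl.movel([x,y,.047],v=.08); print(wf(),ctrl.current_q()[5])
fingers.command_gripper(.0,25); print("w",ctrl.current_width(),wf())
q=np.array(ctrl.current_q())
for d in(.3,.6,.8,.95,1.03):
    g=q.copy(); g[5]+=d; ctrl.movej(g); print(d,wf(),np.round(ctrl.current_moment(),3),round(ctrl.current_q()[5]-q[5],3),ctrl.current_width())
ctrl.pause(.3)
fingers.command_gripper(.066); ctrl.pause(.3)
ctrl.movel([x,y,.15],v=.1)
neutral(); r=pics("tw"); print(ctrl.current_clock())
ims=[cv2.imread(f"pics/scene{k}.png") for k in("0","_s1","_tw")]
for im in ims:
    hsv=cv2.cvtColor(im,cv2.COLOR_BGR2HSV); m=((hsv[...,0]<6)|(hsv[...,0]>172))&(hsv[...,1]>160)&(hsv[...,2]>90)
    m[:, :330]=0;m[:,390:]=0;m[:180]=0;m[240:]=0
    yy,xx=np.nonzero(m); print(xx.mean()*.64,yy.mean()*.64,yy.min()*.64,len(xx))
cv2.imwrite("pics/cmp2.png",np.hstack([cv2.resize(i[180:240,330:390],(260,260)) for i in ims]))
E
```

```text
[ 0.05 -0.12 -0.27] -0.7058326915320549
w 0.0394645429288448 [-2.59 -1.45  0.83]
0.3 [-3.11 -0.48  5.81] [-0.066  0.458  0.045] 0.3 0.03931461046970007
0.6 [-5.33  1.21 18.31] [0.32  1.096 0.122] 0.6 0.0396643563009739
0.8 [-7.86  4.09 27.36] [0.591 1.437 0.255] 0.8 0.03977170226739677
0.95 [-10.11   5.17  32.83] [0.953 1.807 0.247] 0.95 0.0393549187507457
1.03 [-10.27   6.09  36.03] [0.989 1.876 0.314] 1.03 0.03945272711131123
96.3917
228.7311827956989 125.25419354838711 120.32000000000001 186
228.72137142857144 127.09668571428573 122.24000000000001 175
228.82651933701658 125.09701657458564 120.96000000000001 181
```

View pics/cmp2.png

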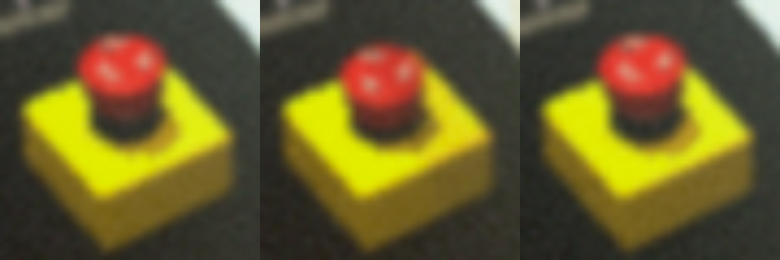

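```bash
python3 - <<'E'
from h import *
r=pics()
for n in("top","scene"):
    print(n,[(round(d["p"],2),d["mask"].sum(),mcen(d["mask"])[0].round(1)) for d in outline_of(n,"pedal_pad")[:2]])
t=cams.read_camera("top"); cv2.imwrite("pics/ped.png",np.hstack([cv2.resize(t[150:210,125:185,::-1],(400,400),interpolation=cv2.INTER_CUBIC),cv2.resize(r["scene"][270:340,275:345,::-1],(400,400),interpolation=cv2.INTER_CUBIC)]))
E
```

```text
top [(0.95, np.int64(547), array([154.1, 179.1]))]
scene [(0.58, np.int64(1061), array([314.5, 301.6]))]
```

View pics/ped.png

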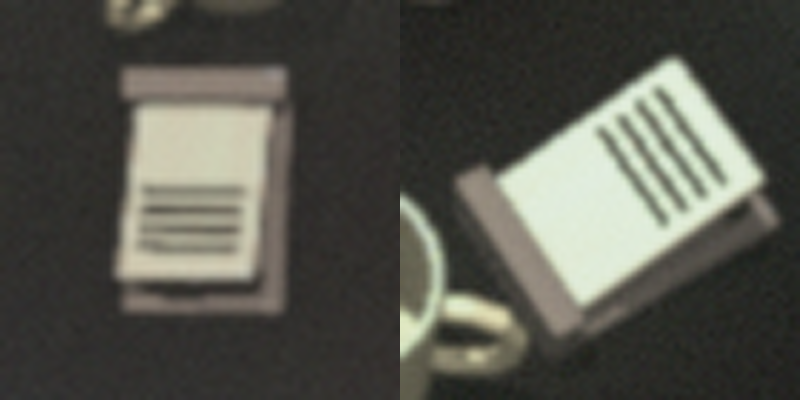

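The button is back out; it matches the first picture. The pedal ribs centre on about (192,219) in the left crop and (660,155) in the right one. Triangulating.

```bash
python3 - <<'E'
from h import *
a=ray("top",(125+192*.15-.4,150+219*.15-.4),.05); b=ray("scene",(275+260*.175-.4,270+155*.175-.4),.05); print(a,b)
E
```

```text
[0.5450907  0.31774925 0.05      ] [0.54911292 0.32189517 0.05      ]
```

```bash
python3 - <<'E'
from h import *
x,y=.546,.3195
fingers.command_gripper(0.0,15)
ctrl.reach([x,y,.14],Q(0)); ctrl.movel([x,y,.06],v=.1); f0=wf()
z=.052
while z>.0235:
    ctrl.movel([x,y,z],v=.03); f=(wf()-f0); print(round(z,4),round(ctrl.current_position()[2],4),f)
    if f[2]>16: break
    z-=.003 if z>.032 else .001
t0=ctrl.current_clock(); 
for i in range(5):
    ctrl.pause(.5); print((wf()-f0)[2],end=" ")
r=pics("ped"); print(ctrl.current_clock()-t0)
ctrl.movel([x,y,.14],v=.1); neutral(); pics("end"); print(wf(),ctrl.current_clock())
E
```

```text
0.052 0.0519 [0.07 0.82 1.12]
0.049 0.0491 [-0.31 -0.48  2.41]
0.046 0.046 [0.36 1.6  2.46]
0.043 0.0429 [-0.35  2.49  3.69]
0.04 0.0399 [-1.13  2.42  4.98]
0.037 0.037 [-1.56  1.78  5.57]
0.034 0.0341 [-3.09  2.91  5.93]
0.031 0.0311 [-3.4   3.2   6.83]
0.03 0.0302 [-3.02  2.52  6.12]
0.029 0.0292 [-3.47  2.24  6.55]
0.028 0.0284 [-4.2   2.62  7.31]
0.027 0.0282 [-5.14  0.55 15.04]
0.026 0.0281 [-7.8   1.2  22.02]
22.23 21.5 21.71 21.1 21.650000000000002 2.5999999999999943
[-0.24  0.13 -0.07] 109.75
```

View pics/scene_ped.png

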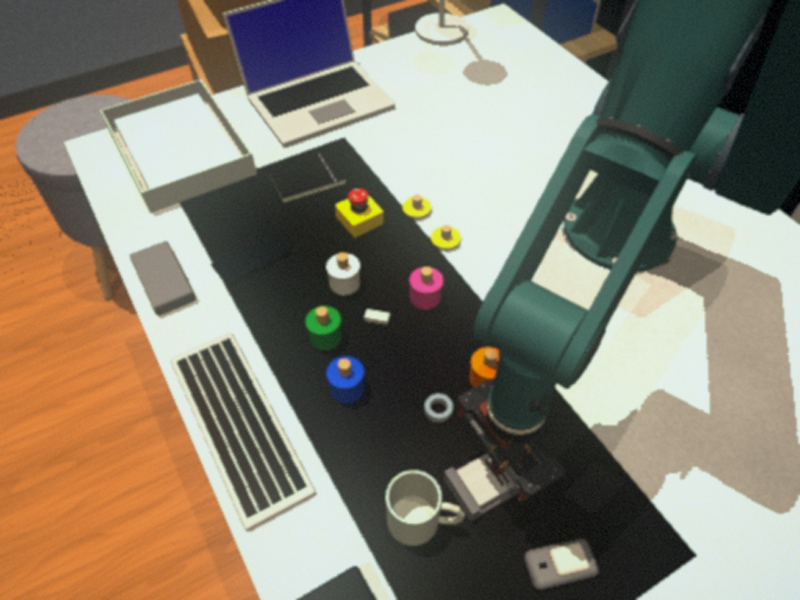

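View pics/scene_end.png

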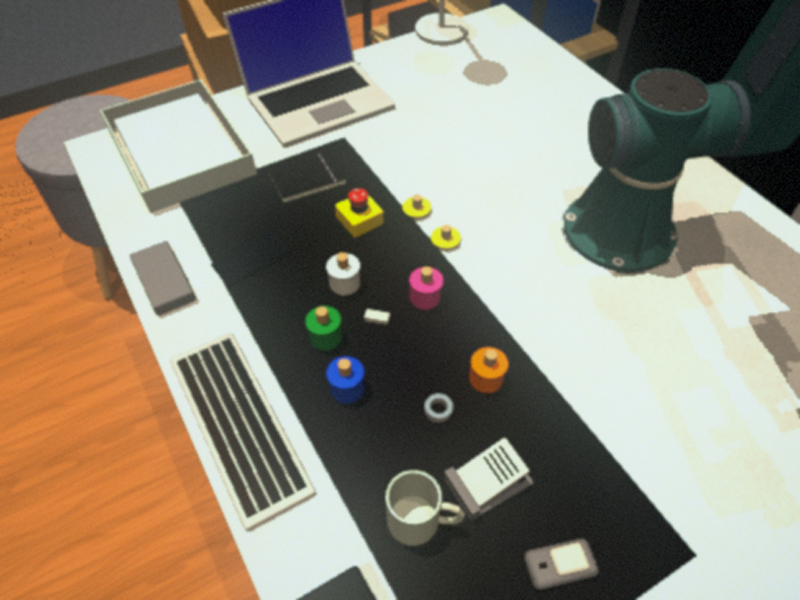

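The pedal held at its stop (28.1 mm) for 2.6 s and is up again. All five lids are on, the button is out, and the other objects are in place. Handing in.

```bash
python3 - <<'E'
from h import *
print(ctrl.finish_job(),ctrl.current_clock())
E
```

```text
the job is handed in; nothing more can be done
the job is handed in; nothing more can be done
```

The job is done in the order you asked and handed in, at about 110 s of the 200 s allowed.

- **Stop button:** I pressed it until it bottomed at 70.2 mm with 13 N. The pictures then showed the cap about 1.8 px lower, so it had latched.
- **Lids:** All five were on the desk. I put orange, white, green, pink and blue on their own tins. They look level in the pictures and sit within about 2 mm of the tin centres. I left the yellow look-alikes alone.
- **Release:** I turned the cap 1.03 rad clockwise and let go. It sprang back to the height it had in the first picture. The wrist felt up to 36 N while the held cap lifted.
- **Pedal:** I held it at its stop (28.1 mm, about 22 N) for 2.6 s, then let it come up again.

**Checks that failed or disagreed:**
- The two cameras differed by 2 to 6 mm, so I averaged them.
- While pressing the stop, I read less than the stated 7 N on the way down. I relied on the depth reached and the pictures instead.
- The detector could not find the orange tin once its lid was on, so I confirmed that one from the lid's position and by eye.

I saw no knocked objects and no loss of grip.

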